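# Post the clothes pegs into the narrow-necked pot from the revolving caddy

### The arm

A 6-joint arm with a two-finger parallel gripper is mounted at the origin on the work surface. World frame = base frame: x ahead of the robot, y to its left, z up, the work surface at z = 0. Lengths are in m, angles in rad, forces in N, time in s.
With the tool pointing down it reaches from about 0.375 to 0.825 m from the base axis. Payload 5.5 kg.
Tool frame: the origin (TCP) lies on the centre line of the jaws, within the pads' length; the fingertips stand 8 mm ahead of it and the grasp point (between the pads) lies 11 mm behind it (tip_reach is the distance from the TCP to the fingertips, in m); z points along the fingers, y is the line along which they close (so a half turn about z gives the same grasp; the last joint's range is limited). The gripper opens to 85 mm and grips with 20 to 120 N. Pads are 22 mm wide; open, the fingers measure 114 mm over their backs; the gripper's body (76 mm by 85 mm) begins 54 mm behind the grasp point. The pads swing forward as they close: fully open they stand 13 mm farther back than shut.
Start: joints at [-1.174, 0.314, -0.047, 1.21, 0, 1.571], TCP at [0.232, -0.553, 0.239] pointing down, gripper open.
Joint ranges: [-2.67, 2.67], [-0.69, 1.73], [-1.03, 1.25], [-2.08, 2.16], [-1.42, 1.45], [-3.14, 3.14]. Speed limits (rad/s): [2.39, 2.39, 3.01, 3.14, 3.14, 3.14].

### API

Orientations are given as a rotation vector (axis times angle).
In Python, from bench import * gives the robot as it stands.
- The arm moves only by the tool drive_tool, never from a script. Its argument "steps" is a list of rows, each an object of numbers: "dx", "dy", "dz": the shift along the tool's x, y, z in cm; "spin": the turn about the tool's z in rad; "jaw": the finger opening in cm, from 0 to 8.54. A call has 1 to 8 rows; each row is the pose to reach, as a shift and turn from the pose commanded when the call began, along the tool's axes at that moment; what a row does not reach only later rows make up. A row lasts 1/10 s, in which the tool goes at most 50 mm and 8.59 degrees, less where a joint would pass 70% of its speed; a pose out of reach is approached as far as the arm can. A call with a gripper value outside its range is refused whole. The fingers move at their own pace and stop on an object; the grip force is fixed at half the most. Time passes only in rows, so rows that repeat a pose let the fingers close. It gives the time, the measured TCP pose, the force, the opening and the grip force at its end, in the units of the state.
- read_state(): the state, without advancing time (a new reading comes with each control period).
- grab_frame(name): name is "scene" or "top"; returns a dict with "color" (480x640x3 uint8, red, green, blue), "fov_y" (degrees; the focal length in pixels is half the picture's height over the tangent of half this angle, whatever the lens; pixels are square), "cx", "cy" (the principal point, pixels), "k1" (the pictures are not rectified: a ray, as slopes to the right and down, at radius r is drawn at 1 + k1 r^2 times it, then the intrinsics apply), "eye" and "rotation" of the camera in the world. Camera axes: x right, y up, looking along -z (the intrinsics and any distortion apply to the point x, -y, -z); pixel columns grow to the right and rows downward; lengths in m; the calibration is good to about 2 mm. A picture is of the moment at which its call begins. There is no depth.
- sign_off(): hands the job in; it is judged then, once.
The state is a dict: "t": time; "qpos": joint angles; "qd": joint speeds; "joint_torque": joint torques, N m; "position": TCP position; "eef_rot": TCP orientation; "force": force on the tool from outside, world axes, zero at the start; "ft_torque": the same for the moment, N m; "opening": opening from 0.0 (shut) to 1.0 (fully open); "grasp_force": force on a finger pad.
Only numpy, scipy, OpenCV 4.12 (cv2) and the standard library are available. Lean on these libraries where they do the work, as an engineer would, in place of code of your own. Each camera call takes 0.05 s, during which the arm holds its last target. There are 200 camera calls.

### The job

Put the three clothes pegs away in the black pot: turn the caddy's top tier until a peg's pocket faces the pot, push that peg outwards along its pocket, without lifting it, so that it drops through the narrow neck, and do the same with the next, one at a time. Leave the wedge, the nail brush and the dowel in their pockets and do not disturb the other things around.

Things in the scene. Friction and masses are not known exactly. Their poses are not given: they have to be found in the camera images.
- peg_a_mid (a point): first jumbo wooden spring clothes peg lying on its side on the caddy's revolving top tier, 86 mm long (its own x), 24 mm wide (y), 26 mm high, about 35 g; two long flat legs with a steel spring on top. It lies along a pocket of the tier, end towards the rim. The point is its centre, 13 mm above the tier's deck
- peg_b_mid (a point): second peg, the same as the first
- peg_c_mid (a point): third peg, the same as the first
- wedge_mid (a point): wooden door wedge 80 x 24 mm, 10 to 26 mm high in steps, lying in a pocket of the tier; this point is on its centre line 13 mm above its underside. It must stay in its pocket on the tier
- nailbrush_mid (a point): small wooden nail brush 84 x 25 x 24 mm, bristles down, lying in a pocket of the tier; this point is on its centre line 13 mm above its underside. It must stay in its pocket on the tier
- dowel_mid (a point): wooden dowel offcut 84 mm long, 25 mm thick with a flat foot, lying in a pocket of the tier; this point is on its centre line 13 mm above its underside. It must stay in its pocket on the tier
- tier_hub (a point): centre of the deck (upper face, 215 mm above the boards) of the caddy's revolving top tier: an orange disc 300 mm across, 10 mm thick, that turns both ways without stops about the vertical axis through this point and stays where it is left (friction 0.12 N m). The axes turn with the tier. The deck is bare and flat within 50 mm of this point
- tier_pocket (a point): middle of the floor of the pocket along the tier's x axis, 105 mm from the hub. Six straight pockets run outwards at 0, 60, 120, 180, 240 and 300 degrees from that axis, 30 mm wide between walls 4 mm thick and 10 mm high that run 62 to 148 mm from the hub; both ends are open, with no lip at the rim. Things lie centred about 100 mm from the hub
- tier_post (a point): half-way up one of six round upright finger posts, by which the tier is turned: 14 mm thick, 45 mm high, standing on the deck 125 mm from the hub, half-way between pockets: at 30 (this one), 90, 150, 210, 270 and 330 degrees from the tier's x axis
- tier (a joint): turn of the top tier in rad since the start, where it reads 0; grows anticlockwise seen from above
- caddy: the caddy's fixed lower part: an orange drum of stacked compartments, 194 mm across, 204 mm high, under the tier; origin at the centre of its foot. Its x axis points to the pot's neck
- pot_mouth (a point): centre of the flared mouth (100 mm across, 200 mm above the boards) of the fixed black ceramic pot, 178 mm from the tier's axis, at any side of the caddy but the robot's; the mouth tucks 22 mm under the tier's rim. What is pushed slowly over the rim end first, from a pocket that faces the pot, tips nose down into the mouth once its middle is past the rim
- pot_belly (a point): inside the pot, on its axis, 60 mm above the boards. The mouth narrows to a neck with a round bore of 48 mm, 170 to 142 mm above the boards, then widens to a hollow belly 132 mm across inside, its floor 6 mm above the boards
- descaler_mid (a point): closed white descaler bottle, 72 mm across, 260 mm high, standing on the boards beside the caddy; the point is its centre, 130 mm up. Not to be moved
- scrubber: wooden-handled scrubbing brush 200 mm long, 50 mm wide, 40 mm high, lying bristles down on the boards beside the caddy, origin under its middle; not to be moved
- polish_tin: steel tin 80 mm across, 100 mm high, standing on the boards; origin at its underside; not to be moved
- screw_jar: glass jar 80 mm across, 110 mm high, standing on the boards; origin at its underside; not to be moved
There are look-alikes about, which are no part of the job. What is shaped like the part that bears peg_c_mid but red is not meant. Leave any green look-alike of the part that bears peg_b_mid alone.

How it is judged:
On the way, in this order (a step that is already met when the one before it is completed fails the run):
1. a first peg is in the pot's belly (((horizontal distance between peg_a_mid and pot_mouth below 0.066 m and height (world z) of peg_a_mid below 0.125 m) or (horizontal distance between peg_b_mid and pot_mouth below 0.066 m and height (world z) of peg_b_mid below 0.125 m) or (horizontal distance between peg_c_mid and pot_mouth below 0.066 m and height (world z) of peg_c_mid below 0.125 m))), for 0.2 s.
2. a second peg is in the pot's belly, after the first ((((horizontal distance between peg_a_mid and pot_mouth below 0.066 m and height (world z) of peg_a_mid below 0.125 m) and (horizontal distance between peg_b_mid and pot_mouth below 0.066 m and height (world z) of peg_b_mid below 0.125 m)) or ((horizontal distance between peg_a_mid and pot_mouth below 0.066 m and height (world z) of peg_a_mid below 0.125 m) and (horizontal distance between peg_c_mid and pot_mouth below 0.066 m and height (world z) of peg_c_mid below 0.125 m)) or ((horizontal distance between peg_b_mid and pot_mouth below 0.066 m and height (world z) of peg_b_mid below 0.125 m) and (horizontal distance between peg_c_mid and pot_mouth below 0.066 m and height (world z) of peg_c_mid below 0.125 m)))), for 0.2 s.
3. the third peg is in the pot's belly, after the second (horizontal distance between each of peg_a_mid, peg_b_mid, peg_c_mid and pot_mouth below 0.066 m and height (world z) of each of peg_a_mid, peg_b_mid, peg_c_mid below 0.125 m), for 0.2 s.
At the end, for the whole second after the job is handed in: All three pegs lie at rest inside the pot below its neck (centres within 66 mm of the pot's axis and less than 125 mm above the boards); the wedge, the nail brush and the dowel lie on the tier, 75 to 125 mm from its axis; the tier is still (all of step 3 and z of each of wedge_mid, nailbrush_mid, dowel_mid in the frame of tier_hub above 0.003 m and horizontal distance between wedge_mid and tier_hub between 0.075 and 0.125 m and horizontal distance between nailbrush_mid and tier_hub between 0.075 and 0.125 m and horizontal distance between dowel_mid and tier_hub between 0.075 and 0.125 m and linear speed of each of peg_a, peg_b, peg_c below 0.02 m/s and velocity of joint tier between -0.05 and 0.05 rad/s); the robot touches nothing.
It fails at once if a peg is lifted off the tier (its centre more than 55 mm above the deck) (height (world z) of any of peg_a_mid, peg_b_mid, peg_c_mid above 0.27 m).
It fails at once if the wedge, nail brush or dowel falls off the tier or is lifted off it ((height (world z) of wedge_mid below 0.205 m or height (world z) of wedge_mid above 0.27 m) or (height (world z) of nailbrush_mid below 0.205 m or height (world z) of nailbrush_mid above 0.27 m) or (height (world z) of dowel_mid below 0.205 m or height (world z) of dowel_mid above 0.27 m)).
It fails at once if a bystander on the boards is moved by more than 30 mm (distance of any of descaler_mid, scrubber, polish_tin, screw_jar from where it was at the start of the episode above 0.03 m).
It also fails if it takes over 72 s, if anything falls off the work surface, if the arm or the gripper's body presses on something with over 40 N, if the wrist force passes 120 N, or if a joint passes its speed limit or range.

## Working session

There is one attempt and no reset: what is moved stays moved. The work goes in short steps, Python scripts to look and compute and a tool call to move; the robot and the scene stay as the last step left them, time stands still between calls to the robot, and variables do not carry over. Pictures are saved under pics/ and viewed, at most 10 in all, crops included, and the job is handed in when it is done.

Besides the shell and the picture viewer there is one more tool, called after ">>>" as name([rows], argument=value, ...), one row to a line, values as JSON. drive_tool: Moves the arm, as the interface text tells. Its arguments: {"type":"object","properties":{"steps":{"type":"array"}},"required":["steps"]}

```bash
ls; mkdir -p pics
cat > h.py <<'E'
from bench import *
import numpy as np, cv2
def cam(f):
    F=240/np.tan(np.radians(f["fov_y"])/2); return F
def pix2plane(f,u,v,z):
    F=cam(f); xd=(u-f["cx"])/F; yd=(v-f["cy"])/F; rd=np.hypot(xd,yd); r=rd
    for _ in range(30): r=rd/(1+f["k1"]*r*r)
    s=r/rd if rd>0 else 1
    d=np.array(f["rotation"])@np.array([xd*s,-yd*s,-1]); e=np.array(f["eye"])
    return e+d*(z-e[2])/d[2]
def proj(f,p):
    c=np.array(f["rotation"]).T@(np.array(p)-np.array(f["eye"])); x=c[0]/-c[2]; y=-c[1]/-c[2]
    k=1+f["k1"]*(x*x+y*y); F=cam(f); return np.array([f["cx"]+F*x*k,f["cy"]+F*y*k])
def snap(n,name):
    f=grab_frame(n); cv2.imwrite(f"pics/{name}.png",f["color"][:,:,::-1]); return f
E
python3 - <<'E'
from h import *
for n in("top","scene"):
    f=snap(n,n+"0"); print(n,{k:v for k,v in f.items() if k!="color"})
print(read_state())
E
```

```text
pics
top {'fov_y': 47.56075842719917, 'cx': 319.5489178995585, 'cy': 249.80393628043737, 'k1': -0.051258112903609064, 'eye': array([0.3267736 , 0.01566519, 1.3439368 ]), 'rotation': array([ 0.12360219, -0.12182669, -1.57586387])}
scene {'fov_y': 57.240665538985, 'cx': 318.0082005608764, 'cy': 236.23637155068204, 'k1': -0.06155669388099988, 'eye': array([1.17302778, 0.35407099, 0.86799732]), 'rotation': array([0.51018957, 0.83253967, 1.95389665])}
{'t': 0.1, 'qpos': array([-1.17399695e+00,  3.14169806e-01, -4.79856670e-02,  1.21022363e+00,
       -2.54659511e-05,  1.57077830e+00]), 'qd': array([ 0.00114491, -0.00127856,  0.00368044, -0.00176676,  0.00077183,
        0.00042163]), 'joint_torque': array([-6.04741217e-04, -5.40768671e+01,  3.40540195e+01,  1.11642288e-02,
        2.37916618e-05,  1.60906147e-06]), 'position': array([ 0.23167109, -0.55290185,  0.23850921]), 'eef_rot': array([-3.07844284e+00, -6.18932915e-01,  5.28969069e-04]), 'force': array([ 0.08096064,  0.88156495, -1.35535596]), 'ft_torque': array([-0.02709256,  0.03640894, -0.05673928]), 'grasp_force': 0.0, 'opening': 0.9999429617232163}
```

View pics/top0.png

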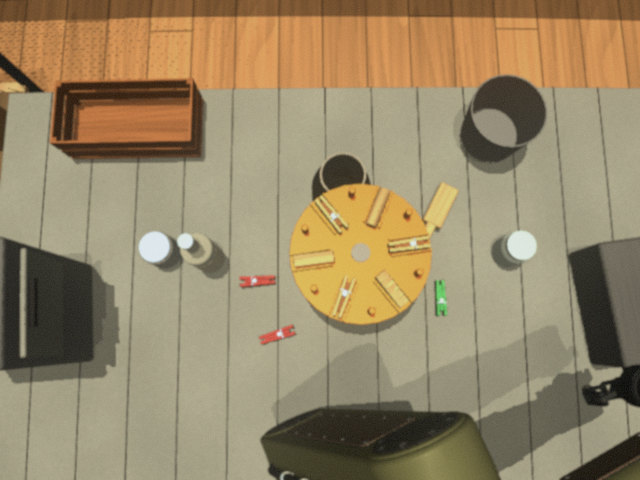

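View pics/scene0.png

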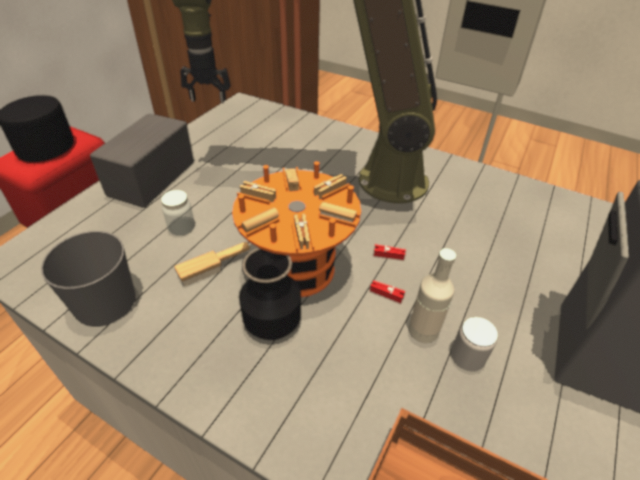

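The top view shows the tier at about (361,252) px and the pot mouth at (343,172). The pegs lie at (331,215), (408,244) and (344,297). The dowel is at (379,207), the brush at (392,291) and the block at (314,260). The posts are the small orange knobs between them. The red and green look-alikes are on the boards.

```bash
sed -i 's/np.array(f\["rotation"\])/cv2.Rodrigues(np.array(f["rotation"]))[0]/' h.py
python3 - <<'E'
from h import *
f=grab_frame("top")
hsv=cv2.cvtColor(f["color"],cv2.COLOR_RGB2HSV)
m=cv2.inRange(hsv,(8,150,120),(25,255,255)); m[:170]=0; m[340:]=0; m[:,:280]=0;m[:,440:]=0
c=max(cv2.findContours(m,0,cv2.CHAIN_APPROX_NONE)[0],key=cv2.contourArea)[:,0]
P=np.array([pix2plane(f,u,v,.215)[:2] for u,v in c])
from scipy.optimize import least_squares
r=least_squares(lambda q:np.hypot(*(P-q[:2]).T)-q[2],[.43,-.05,.15],loss="soft_l1",f_scale=.002).x; print("disc",r)
print("cap",pix2plane(f,361,252,.215))
h=r[:2]
for n,u,v,z in [("pot",343,176,.2),("pegA",331.5,215,.24),("pegB",408,244,.24),("pegC",345,296,.24),("dowel",378.5,207,.24),("blkL",314,260,.24),("blkR",392,291,.24)]+[("post",*q,.26) for q in [(352,194),(407,215),(418,272),(371,311),(314,289),(305,230)]]:
    p=pix2plane(f,u,v,z)[:2]-h; print(n,(p+h).round(4),np.hypot(*p).round(4),np.degrees(np.arctan2(p[1],p[0])).round(1))
s=5; im=cv2.resize(f["color"][150:335,270:450,::-1],None,fx=4.2,fy=3.2*4.2/3.2*.75,interpolation=3)
cv2.imwrite("pics/crop.png",cv2.resize(f["color"][145:340,280:450,::-1],None,fx=3,fy=3,interpolation=3))
E
```

```text
disc [ 0.48386259 -0.06972463  0.13478578]
cap [ 0.49901969 -0.0707019   0.215     ]
pot [ 0.6688 -0.0362] 0.188 10.3
pegA [ 0.5733 -0.0092] 0.108 34.1
pegB [ 0.511  -0.1659] 0.0999 -74.2
pegC [ 0.4053 -0.0346] 0.086 155.9
dowel [ 0.5895 -0.1071] 0.1121 -19.5
blkL [0.4795 0.0277] 0.0975 92.6
blkR [ 0.4146 -0.1301] 0.0919 -138.9
post [ 0.6125 -0.0513] 0.13 8.2
post [ 0.5676 -0.1626] 0.1251 -48.0
post [ 0.4506 -0.1808] 0.116 -106.7
post [ 0.3737 -0.0847] 0.1112 -172.2
post [0.4184 0.0279] 0.1175 123.8
post [0.5382 0.0453] 0.1272 64.7
```

View pics/crop.png

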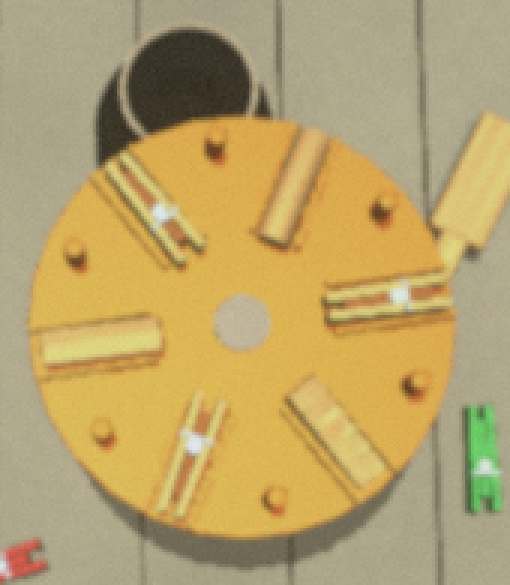

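Run:
```python
from h import *
from scipy.optimize import least_squares
f=grab_frame("top")
g=lambda x,y,z:pix2plane(f,280+x/3,145+y/3,z)[:2]
P=np.array([g(x,y,.26) for x,y in [(214,140),(382,202),(416,379),(276,493),(102,428),(74,248)]])
a=np.array([0,-60,-120,-180,-240,-300])
fun=lambda q:(P-q[:2]-.125*np.c_[np.cos(np.radians(a)+q[2]),np.sin(np.radians(a)+q[2])]).ravel()
s=least_squares(fun,[.49,-.07,.1]);print("posts",s.x,np.degrees(s.x[2]),(fun(s.x)*1e3).round(1))
E_=np.array([g(*p,.215) for p in [(28,322),(457,300),(240,537),(260,117),(95,175),(400,160),(95,480),(400,470)]])
r=least_squares(lambda q:np.hypot(*(E_-q[:2]).T)-q[2],[.49,-.07,.15]);print("disc",r.x,(r.fun*1e3).round(1)); print("cap",g(242,322,.215))
E2=np.array([g(*p,.2) for p in [(120,90),(187,27),(257,90),(140,48),(235,48)]])
r2=least_squares(lambda q:np.hypot(*(E2-q[:2]).T)-.05,[.66,-.04]);print("pot",r2.x,(r2.fun*1e3).round(1))
d=r2.x-r.x[:2];print(np.hypot(*d),np.degrees(np.arctan2(*d[::-1])))
# auto disc mask refit
hsv=cv2.cvtColor(f["color"],cv2.COLOR_RGB2HSV)
print(hsv[252,340],hsv[300,365])
```

```text
posts [ 0.497275   -0.06811114  0.14775452] 8.465710209482037 [-3.5 -0.3 -1.9  2.5  0.5  2.2  3.4 -0.3  1.5 -1.9 -0.1 -2.2]
disc [ 0.49992777 -0.0730464   0.15116083] [ 1.5 -2.4 -0.3 -4.3 -2.7  8.5  2.5 -2.7]
cap [ 0.49831872 -0.06998829]
pot [ 0.66772224 -0.03565546] [-0.4  1.1 -0.  -0.5 -1. ]
0.17191005556466601 12.562410122147337
[ 22 158 219] [ 21 158 220]
```

```bash
cat >> h.py <<'E'
HUB=np.array([.498,-.0695]); POT=11.3
def pol(r,deg,z): a=np.radians(deg); return np.array([*(HUB+r*np.array([np.cos(a),np.sin(a)])),z])
def pose():
    s=read_state(); R=cv2.Rodrigues(np.array(s["eef_rot"]))[0]; return np.array(s["position"]),R,s
def rows(targets):  # (xyz, yaw of tool x deg)
    p,R,s=pose(); y0=np.degrees(np.arctan2(R[1,0],R[0,0]))
    print("t",s["t"],"p",p.round(4),"yaw",y0.round(1),"q",np.array(s["qpos"]).round(2),"F",np.array(s["force"]).round(1),"open",round(s["opening"],3), "tilt",R[:,2].round(3))
    for q,y in targets:
        d=R.T@(np.array(q)-p)*100; w=-(y-y0)
        w=(w+180)%360-180
        print("dx %.2f dy %.2f dz %.2f spin %.3f"%(*d,np.radians(w)))
E
python3 -c "
from h import *
p=pose()[0]
rows([((.232,-.553,.36),22.7),((*pol(.125,8.5,0)[:2],.36),188.5),(pol(.125,8.5,.24),188.5)])"
```

```text
t 0.2 p [ 0.2317 -0.5531  0.2388] yaw 22.7 q [-1.17  0.31 -0.05  1.21  0.    1.57] F [-0.5 -0.8  0.3] open 1.001 tilt [-0.     0.001 -1.   ]
dx 0.03 dy -0.01 dz -12.12 spin 0.001
dx 55.36 dy -31.25 dz -12.09 spin -2.893
dx 55.36 dy -31.24 dz -0.09 spin -2.893
```

>>> drive_tool([
  {"dz": -12.1, "jaw": 3},
  {"dz": -12.1, "jaw": 3},
  {"dz": -12.1, "jaw": 3},
  {"dx": 55.4, "dy": -31.2, "dz": -12.1, "spin": -1.5, "jaw": 3},
  {"dx": 55.4, "dy": -31.2, "dz": -12.1, "spin": -1.5, "jaw": 3},
  {"dx": 55.4, "dy": -31.2, "dz": -12.1, "spin": -1.5, "jaw": 3},
  {"dx": 55.4, "dy": -31.2, "dz": -12.1, "spin": -1.5, "jaw": 3},
  {"dx": 55.4, "dy": -31.2, "dz": -12.1, "spin": -1.5, "jaw": 3},
])

```text
invalid input at $.steps[0]: expected keys dx, dy, dz, spin, jaw
```

```bash
python3 -c "
from h import *
rows([((*pol(.125,8.5,0)[:2],.36),188.5)])"
```

```text
t 0.2 p [ 0.2317 -0.5531  0.2388] yaw 22.7 q [-1.17  0.31 -0.05  1.21  0.    1.57] F [-0.5 -0.8  0.3] open 1.001 tilt [-0.     0.001 -1.   ]
dx 55.36 dy -31.25 dz -12.09 spin -2.893
```

All keys are needed in every row.

>>> drive_tool([
  {"dx": 0, "dy": 0, "dz": -12.1, "spin": 0, "jaw": 3},
  {"dx": 0, "dy": 0, "dz": -12.1, "spin": 0, "jaw": 3},
  {"dx": 0, "dy": 0, "dz": -12.1, "spin": 0, "jaw": 3},
  {"dx": 55.4, "dy": -31.2, "dz": -12.1, "spin": -1.5, "jaw": 3},
  {"dx": 55.4, "dy": -31.2, "dz": -12.1, "spin": -1.5, "jaw": 3},
  {"dx": 55.4, "dy": -31.2, "dz": -12.1, "spin": -1.5, "jaw": 3},
  {"dx": 55.4, "dy": -31.2, "dz": -12.1, "spin": -1.5, "jaw": 3},
  {"dx": 55.4, "dy": -31.2, "dz": -12.1, "spin": -1.5, "jaw": 3},
])

```text
t: 1.0
position: [0.3861, -0.3544, 0.3603]
eef_rot: [2.634, 1.712, 0.0]
force: [0.8, -0.6, -0.2]
opening: 0.353
grasp_force: 0.0
```

```bash
python3 -c "
from h import *
rows([((*pol(.125,8.5,0)[:2],.36),188.5)])"
```

```text
t 1.0 p [ 0.3861 -0.3544  0.3603] yaw 66.0 q [-0.74  0.15  0.02  1.44  0.    1.25] F [ 0.8 -0.6 -0.2] open 0.353 tilt [ 0. -0. -1.]
dx 37.28 dy 9.20 dz 0.03 spin -2.137
```

>>> drive_tool([
  {"dx": 37.3, "dy": 9.2, "dz": 0, "spin": -2.14, "jaw": 3},
  {"dx": 37.3, "dy": 9.2, "dz": 0, "spin": -2.14, "jaw": 3},
  {"dx": 37.3, "dy": 9.2, "dz": 0, "spin": -2.14, "jaw": 3},
  {"dx": 37.3, "dy": 9.2, "dz": 0, "spin": -2.14, "jaw": 3},
  {"dx": 37.3, "dy": 9.2, "dz": 0, "spin": -2.14, "jaw": 3},
  {"dx": 37.3, "dy": 9.2, "dz": 0, "spin": -2.14, "jaw": 3},
  {"dx": 37.3, "dy": 9.2, "dz": 0, "spin": -2.14, "jaw": 3},
  {"dx": 37.3, "dy": 9.2, "dz": 0, "spin": -2.14, "jaw": 3},
])

```text
t: 1.8
position: [0.6241, -0.051, 0.3597]
eef_rot: [-1.204, -2.901, -0.001]
force: [-0.2, -0.2, 0.8]
opening: 0.354
grasp_force: 0.0
```

```bash
python3 -c "
from h import *
rows([((*pol(.125,8.5,0)[:2],.36),188.5)])"
```

```text
t 1.8 p [ 0.6241 -0.051   0.3597] yaw 134.9 q [-0.08  0.35  0.28  1.5   0.    0.7 ] F [-0.2 -0.2  0.8] open 0.354 tilt [-0.     0.001 -1.   ]
dx 0.17 dy -0.18 dz -0.03 spin -0.935
```

>>> drive_tool([
  {"dx": 0.1, "dy": -0.2, "dz": 0, "spin": -0.935, "jaw": 3},
  {"dx": 0.1, "dy": -0.2, "dz": 0, "spin": -0.935, "jaw": 3},
  {"dx": 0.1, "dy": -0.2, "dz": 0, "spin": -0.935, "jaw": 3},
  {"dx": 0.1, "dy": -0.2, "dz": 0, "spin": -0.935, "jaw": 3},
  {"dx": 0.1, "dy": -0.2, "dz": 0, "spin": -0.935, "jaw": 3},
  {"dx": 0.1, "dy": -0.2, "dz": 0, "spin": -0.935, "jaw": 3},
  {"dx": 0.1, "dy": -0.2, "dz": 0, "spin": -0.935, "jaw": 3},
  {"dx": 0.1, "dy": -0.2, "dz": 6, "spin": -0.935, "jaw": 3},
])

```text
t: 2.6
position: [0.6243, -0.0549, 0.3163]
eef_rot: [-0.221, 3.122, -0.003]
force: [1.9, 0.2, 0.4]
opening: 0.352
grasp_force: 0.0
```

```bash
python3 -c "
from h import *
rows([(pol(.125,8.5,.24),188.5)])
f=snap('scene','s1');g=grab_frame('top')
cv2.imwrite('pics/c1.png',np.hstack([cv2.resize(f['color'][140:320,190:390,::-1],None,fx=2,fy=2),cv2.resize(g['color'][150:330,280:450,::-1],None,fx=2,fy=2)]))"
```

```text
t 2.6 p [ 0.6243 -0.0549  0.3163] yaw -171.9 q [-0.09  0.34  0.16  1.38  0.   -0.23] F [1.9 0.2 0.4] open 0.352 tilt [ 0.012 -0.001 -1.   ]
dx 0.30 dy 0.44 dz 7.63 spin -0.007
```

View pics/c1.png

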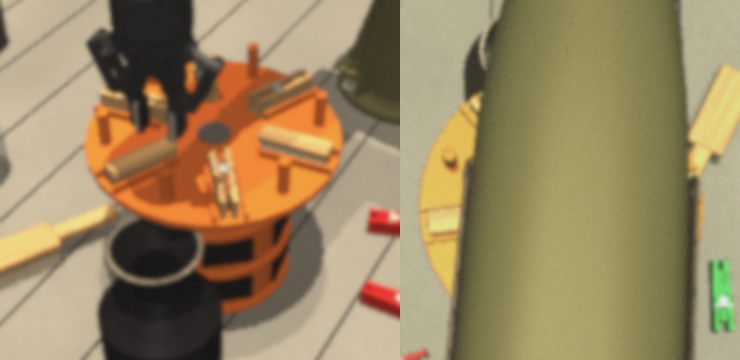

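The scene view shows the open fingers just above the post at about (165,185) px of the crop. The arm blocks the top view, so I'll check with the scene camera. Next I descend and close on the post.

>>> drive_tool([
  {"dx": 0.3, "dy": 0.4, "dz": 0, "spin": 0, "jaw": 3.2},
  {"dx": 0.3, "dy": 0.4, "dz": 3, "spin": 0, "jaw": 3.2},
  {"dx": 0.3, "dy": 0.4, "dz": 5.5, "spin": 0, "jaw": 3.2},
  {"dx": 0.3, "dy": 0.4, "dz": 7.5, "spin": 0, "jaw": 3.2},
  {"dx": 0.3, "dy": 0.4, "dz": 7.5, "spin": 0, "jaw": 0.8},
  {"dx": 0.3, "dy": 0.4, "dz": 7.5, "spin": 0, "jaw": 0.8},
  {"dx": 0.3, "dy": 0.4, "dz": 7.5, "spin": 0, "jaw": 0.8},
  {"dx": 0.3, "dy": 0.4, "dz": 7.5, "spin": 0, "jaw": 0.8},
])

```text
t: 3.5
position: [0.6179, -0.051, 0.237]
eef_rot: [-0.22, 3.132, -0.0]
force: [-0.3, -0.2, -0.2]
opening: 0.143
grasp_force: 59.2
```

```bash
python3 -c "
from h import *
p=pose()[0][:2]-HUB;print(np.hypot(*p),np.degrees(np.arctan2(p[1],p[0])))
rows([(pol(.125,a,.24),a+180) for a in (8.5,3,-2,-8,-14,-18.7)])"
```

```text
0.12130308358227643 8.748713576644652
t 3.5 p [ 0.6179 -0.051   0.237 ] yaw -172.0 q [-0.08  0.35 -0.    1.22  0.   -0.22] F [-0.3 -0.2 -0.2] open 0.143 tilt [ 0.002 -0.    -1.   ]
dx -0.37 dy -0.05 dz -0.30 spin -0.008
dx -0.32 dy -1.25 dz -0.30 spin 0.088
dx -0.18 dy -2.33 dz -0.30 spin 0.175
dx 0.12 dy -3.60 dz -0.30 spin 0.280
dx 0.54 dy -4.84 dz -0.30 spin 0.385
dx 0.97 dy -5.77 dz -0.30 spin 0.467
```

>>> drive_tool([
  {"dx": 0, "dy": -1.2, "dz": -0.2, "spin": 0.09, "jaw": 0.8},
  {"dx": 0, "dy": -2.3, "dz": -0.2, "spin": 0.17, "jaw": 0.8},
  {"dx": 0.3, "dy": -3.6, "dz": -0.2, "spin": 0.28, "jaw": 0.8},
  {"dx": 0.7, "dy": -4.8, "dz": -0.2, "spin": 0.38, "jaw": 0.8},
  {"dx": 1.0, "dy": -5.75, "dz": -0.2, "spin": 0.467, "jaw": 0.8},
  {"dx": 1.0, "dy": -5.75, "dz": -0.2, "spin": 0.467, "jaw": 0.8},
  {"dx": 1.0, "dy": -5.75, "dz": -0.2, "spin": 0.467, "jaw": 0.8},
  {"dx": 1.0, "dy": -5.75, "dz": -0.2, "spin": 0.467, "jaw": 0.8},
])

```text
t: 4.3
position: [0.6125, -0.1086, 0.2371]
eef_rot: [-0.511, -3.094, -0.002]
force: [-8.0, 3.2, -3.3]
opening: 0.14
grasp_force: 60.1
```

```bash
python3 -c "
from h import *
p=pose()[0][:2]-HUB;print(np.hypot(*p),np.degrees(np.arctan2(p[1],p[0])))
f=snap('scene','s2')
# predicted pot & pocket axis overlay
im=f['color'][:,:,::-1].copy()
for a,b in [(pol(.05,11.3,.225),pol(.15,11.3,.225))]: cv2.line(im,tuple(proj(f,a).astype(int).tolist()),tuple(proj(f,b).astype(int).tolist()),(255,0,0),1)
for c,r,z in [(pol(.178,11.3,.2),.05,.2),((*HUB,.215),.15,.215),((*HUB,.215),.0125,.215)]:
  pts=np.array([proj(f,(c[0]+r*np.cos(t),c[1]+r*np.sin(t),z)) for t in np.linspace(0,6.283,60)]).astype(int); cv2.polylines(im,[pts],True,(0,255,0),1)
cv2.imwrite('pics/c2.png',cv2.resize(im[150:330,190:390],None,fx=3,fy=3,interpolation=3))
rows([(pol(.045,11.3,.30),191.3)])"
```

```text
0.12099305874627037 -18.837740058176085
t 4.35 p [ 0.6125 -0.1085  0.2371] yaw 161.3 q [-0.18  0.36  0.01  1.23  0.    0.15] F [-8.7  3.  -4.9] open 0.141 tilt [-0.005  0.002 -1.   ]
dx 8.24 dy 2.27 dz -6.25 spin -0.524
```

View pics/c2.png

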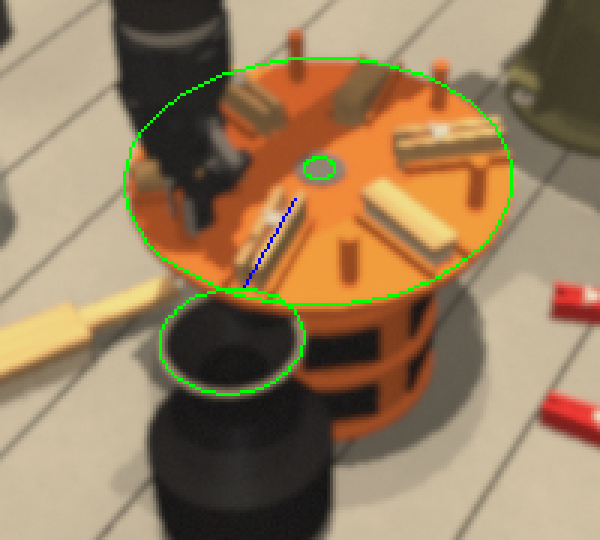

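Overlay matches: the hub, disc and pot mouth rings coincide, and the peg pocket at about (270,235) points at the pot. Next I release, go to the hub and push.

>>> drive_tool([
  {"dx": 0, "dy": 0, "dz": 0, "spin": 0, "jaw": 3.2},
  {"dx": 0, "dy": 0, "dz": 0, "spin": 0, "jaw": 3.2},
  {"dx": 0, "dy": 0, "dz": -5, "spin": 0, "jaw": 3.2},
  {"dx": 0, "dy": 0, "dz": -6.3, "spin": 0, "jaw": 3.2},
  {"dx": 9.1, "dy": 1.8, "dz": -6.3, "spin": -0.524, "jaw": 0},
  {"dx": 9.1, "dy": 1.8, "dz": -6.3, "spin": -0.524, "jaw": 0},
  {"dx": 9.1, "dy": 1.8, "dz": -6.3, "spin": -0.524, "jaw": 0},
  {"dx": 9.1, "dy": 1.8, "dz": -6.3, "spin": -0.524, "jaw": 0},
])

```text
t: 5.15
position: [0.535, -0.0627, 0.3023]
eef_rot: [-0.318, 3.121, -0.001]
force: [0.2, 0.4, -0.8]
opening: -0.004
grasp_force: 0.0
```

```bash
python3 -c "
from h import *
rows([(pol(r,11.3,.236),191.3) for r in (.035,.05,.095)])"
```

```text
t 5.15 p [ 0.535  -0.0627  0.3023] yaw -168.4 q [-0.12  0.18 -0.08  1.31 -0.   -0.32] F [ 0.2  0.4 -0.8] open -0.004 tilt [ 0.004 -0.001 -1.   ]
dx 0.28 dy 0.07 dz 6.63 spin 0.006
dx -1.22 dy 0.06 dz 6.63 spin 0.006
dx -5.72 dy 0.04 dz 6.65 spin 0.006
```

>>> drive_tool([
  {"dx": 0.3, "dy": 0.1, "dz": 4, "spin": 0, "jaw": 0},
  {"dx": 0.3, "dy": 0.1, "dz": 6.6, "spin": 0, "jaw": 0},
  {"dx": 0.3, "dy": 0.1, "dz": 6.6, "spin": 0, "jaw": 0},
  {"dx": -0.5, "dy": 0.1, "dz": 6.6, "spin": 0, "jaw": 0},
  {"dx": -1.3, "dy": 0.1, "dz": 6.6, "spin": 0, "jaw": 0},
  {"dx": -2.1, "dy": 0.1, "dz": 6.6, "spin": 0, "jaw": 0},
  {"dx": -2.9, "dy": 0.1, "dz": 6.6, "spin": 0, "jaw": 0},
  {"dx": -3.7, "dy": 0.1, "dz": 6.6, "spin": 0, "jaw": 0},
])

```text
t: 5.95
position: [0.5721, -0.0548, 0.2348]
eef_rot: [-0.309, 3.125, -0.0]
force: [0.1, -0.4, 0.7]
opening: 0.001
grasp_force: 0.2
```

```bash
python3 -c "
from h import *
rows([(pol(r,11.3,.236),191.3) for r in (.08,.095,.115)])
f=snap('scene','s3')
cv2.imwrite('pics/c3.png',cv2.resize(f['color'][150:330,190:390,::-1],None,fx=3,fy=3,interpolation=3))"
```

```text
t 5.95 p [ 0.5721 -0.0548  0.2348] yaw -168.7 q [-0.1   0.27 -0.12  1.18 -0.   -0.29] F [ 0.1 -0.4  0.7] open 0.001 tilt [ 0.001 -0.    -1.   ]
dx -0.45 dy 0.01 dz -0.11 spin 0.000
dx -1.95 dy 0.01 dz -0.11 spin 0.000
dx -3.95 dy 0.01 dz -0.11 spin 0.000
```

View pics/c3.png

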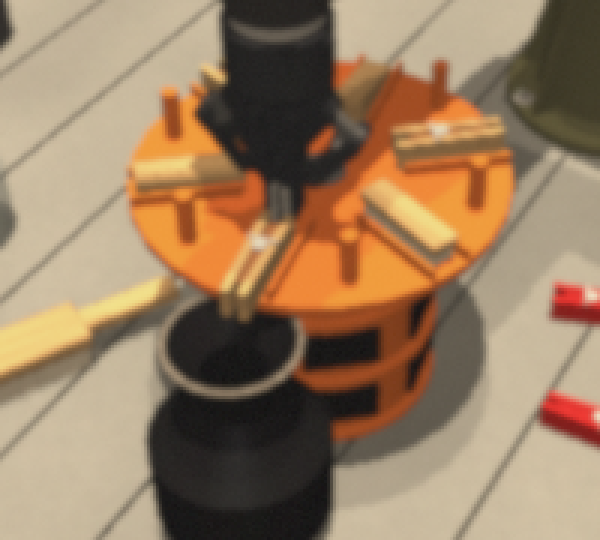

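The peg slides outwards along its pocket, nose over the mouth at about (238,300) px. I continue slowly.

>>> drive_tool([
  {"dx": -0.6, "dy": 0, "dz": 0, "spin": 0, "jaw": 0},
  {"dx": -1.1, "dy": 0, "dz": 0, "spin": 0, "jaw": 0},
  {"dx": -1.5, "dy": 0, "dz": 0, "spin": 0, "jaw": 0},
  {"dx": -1.9, "dy": 0, "dz": 0, "spin": 0, "jaw": 0},
  {"dx": -2.3, "dy": 0, "dz": 0, "spin": 0, "jaw": 0},
  {"dx": -2.7, "dy": 0, "dz": 0, "spin": 0, "jaw": 0},
  {"dx": -3.1, "dy": 0, "dz": 0, "spin": 0, "jaw": 0},
  {"dx": -3.5, "dy": 0, "dz": 0, "spin": 0, "jaw": 0},
])

```text
t: 6.8
position: [0.6055, -0.048, 0.2343]
eef_rot: [-0.309, 3.126, -0.0]
force: [-0.1, -1.0, 0.1]
opening: -0.0
grasp_force: 0.2
```

>>> drive_tool([
  {"dx": -0.3, "dy": 0, "dz": 0, "spin": 0, "jaw": 0},
  {"dx": -0.6, "dy": 0, "dz": 0, "spin": 0, "jaw": 0},
  {"dx": -0.6, "dy": 0, "dz": 0, "spin": 0, "jaw": 0},
  {"dx": -0.6, "dy": 0, "dz": 0, "spin": 0, "jaw": 0},
])

```text
t: 7.2
position: [0.611, -0.0469, 0.2342]
eef_rot: [0.309, -3.126, -0.0]
force: [-0.1, -0.1, -0.4]
opening: 0.002
grasp_force: 0.0
```

```bash
python3 -c "
from h import *
rows([(pol(r,11.3,.236),191.3) for r in (.115,.125)])
f=snap('scene','s4')
cv2.imwrite('pics/c4.png',cv2.resize(f['color'][150:330,190:390,::-1],None,fx=3,fy=3,interpolation=3))"
```

```text
t 7.2 p [ 0.611  -0.0469  0.2342] yaw -168.7 q [-0.08  0.34 -0.02  1.21  0.   -0.27] F [-0.1 -0.1 -0.4] open 0.002 tilt [-0.  0. -1.]
dx 0.03 dy -0.00 dz -0.18 spin 0.000
dx -0.97 dy -0.00 dz -0.18 spin 0.000
```

View pics/c4.png

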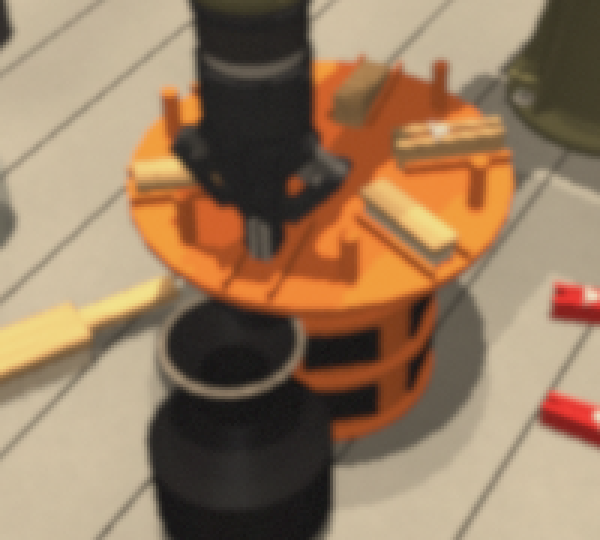

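The peg has dropped: the pocket is empty, the mouth is clear and the others are in place. Next is peg C at 131.3°, so I fetch the post at 101.3°.

```bash
python3 -c "
from h import *
p=pose()[0]
rows([((*p[:2],.31),191.3),(pol(.124,101.3,.31),281.3),(pol(.124,101.3,.24),281.3)])"
```

```text
t 7.25 p [ 0.611  -0.0469  0.2343] yaw -168.7 q [-0.08  0.34 -0.02  1.21 -0.   -0.27] F [-0.3  0.2  0.1] open 0.001 tilt [-0. -0. -1.]
dx 0.00 dy -0.00 dz -7.57 spin -0.000
dx 11.52 dy 12.40 dz -7.57 spin -1.571
dx 11.52 dy 12.40 dz -0.57 spin -1.571
```

>>> drive_tool([
  {"dx": 0, "dy": 0, "dz": -4, "spin": 0, "jaw": 0},
  {"dx": 0, "dy": 0, "dz": -7.6, "spin": 0, "jaw": 1},
  {"dx": 11.5, "dy": 12.4, "dz": -7.6, "spin": -1.571, "jaw": 3.2},
  {"dx": 11.5, "dy": 12.4, "dz": -7.6, "spin": -1.571, "jaw": 3.2},
  {"dx": 11.5, "dy": 12.4, "dz": -7.6, "spin": -1.571, "jaw": 3.2},
  {"dx": 11.5, "dy": 12.4, "dz": -7.6, "spin": -1.571, "jaw": 3.2},
  {"dx": 11.5, "dy": 12.4, "dz": -7.6, "spin": -1.571, "jaw": 3.2},
  {"dx": 11.5, "dy": 12.4, "dz": -7.6, "spin": -1.571, "jaw": 3.2},
])

```text
t: 8.05
position: [0.4732, 0.0527, 0.3109]
eef_rot: [-1.648, 2.674, -0.001]
force: [-0.0, -0.6, 0.7]
opening: 0.377
grasp_force: 0.0
```

```bash
python3 -c "
from h import *
rows([(pol(.124,101.3,.31),281.3),(pol(.124,101.3,.24),281.3)])"
```

```text
t 8.05 p [0.4732 0.0527 0.3109] yaw -116.7 q [ 0.11  0.06 -0.2   1.32 -0.   -0.99] F [-0.  -0.6  0.7] open 0.377 tilt [ 0.001  0.    -1.   ]
dx 0.03 dy -0.07 dz 0.09 spin -0.663
dx 0.04 dy -0.06 dz 7.09 spin -0.663
```

>>> drive_tool([
  {"dx": 0, "dy": -0.1, "dz": 0, "spin": -0.663, "jaw": 3.2},
  {"dx": 0, "dy": -0.1, "dz": 0, "spin": -0.663, "jaw": 3.2},
  {"dx": 0, "dy": -0.1, "dz": 0, "spin": -0.663, "jaw": 3.2},
  {"dx": 0, "dy": -0.1, "dz": 0, "spin": -0.663, "jaw": 3.2},
  {"dx": 0, "dy": -0.1, "dz": 0, "spin": -0.663, "jaw": 3.2},
  {"dx": 0, "dy": -0.1, "dz": 3, "spin": -0.663, "jaw": 3.2},
  {"dx": 0, "dy": -0.1, "dz": 6, "spin": -0.663, "jaw": 3.2},
  {"dx": 0, "dy": -0.1, "dz": 7.1, "spin": -0.663, "jaw": 3.2},
])

```text
t: 8.85
position: [0.4732, 0.0515, 0.2369]
eef_rot: [2.42, -2.0, -0.004]
force: [-0.2, 0.1, -0.2]
opening: 0.372
grasp_force: 0.0
```

>>> drive_tool([
  {"dx": 0, "dy": 0, "dz": 0, "spin": 0, "jaw": 0.8},
  {"dx": 0, "dy": 0, "dz": 0, "spin": 0, "jaw": 0.8},
  {"dx": 0, "dy": 0, "dz": 0, "spin": 0, "jaw": 0.8},
  {"dx": 0, "dy": 0, "dz": 0, "spin": 0, "jaw": 0.8},
])

```text
t: 9.25
position: [0.4745, 0.0517, 0.2392]
eef_rot: [2.421, -2.001, -0.001]
force: [-1.0, 0.8, -10.4]
opening: 0.141
grasp_force: 58.7
```

```bash
cat >> h.py <<'E'
def ang():
    p=pose()[0][:2]-HUB;return np.hypot(*p),np.degrees(np.arctan2(p[1],p[0]))
E
python3 -c "
from h import *
r,a=ang();print(r,a)
rows([(pol(r,b,.239),b+180) for b in a-8*np.arange(1,9)])"
```

```text
0.12346130824795438 100.98436056064456
t 9.25 p [0.4745 0.0517 0.2392] yaw -79.1 q [ 0.11  0.08 -0.33  1.16  0.   -1.65] F [ -1.    0.8 -10.4] open 0.141 tilt [-0.001 -0.    -1.   ]
dx 0.12 dy -1.72 dz 0.02 spin 0.137
dx 0.47 dy -3.40 dz 0.02 spin 0.277
dx 1.06 dy -5.02 dz 0.02 spin 0.417
dx 1.86 dy -6.55 dz 0.02 spin 0.556
dx 2.87 dy -7.94 dz 0.02 spin 0.696
dx 4.06 dy -9.18 dz 0.01 spin 0.835
dx 5.42 dy -10.25 dz 0.01 spin 0.975
dx 6.91 dy -11.11 dz 0.01 spin 1.115
```

>>> drive_tool([
  {"dx": 0.1, "dy": -1.7, "dz": 0, "spin": 0.14, "jaw": 0.8},
  {"dx": 0.5, "dy": -3.4, "dz": 0, "spin": 0.28, "jaw": 0.8},
  {"dx": 1.05, "dy": -5.0, "dz": 0, "spin": 0.42, "jaw": 0.8},
  {"dx": 1.85, "dy": -6.55, "dz": 0, "spin": 0.555, "jaw": 0.8},
  {"dx": 2.85, "dy": -7.95, "dz": 0, "spin": 0.695, "jaw": 0.8},
  {"dx": 4.05, "dy": -9.2, "dz": 0, "spin": 0.835, "jaw": 0.8},
  {"dx": 5.4, "dy": -10.25, "dz": 0, "spin": 0.975, "jaw": 0.8},
  {"dx": 6.9, "dy": -11.1, "dz": 0, "spin": 1.115, "jaw": 0.8},
])

```text
t: 10.05
position: [0.598, 0.0059, 0.2393]
eef_rot: [-0.988, 2.981, 0.004]
force: [1.2, 3.7, -9.1]
opening: 0.14
grasp_force: 59.7
```

```bash
python3 -c "
from h import *
r,a=ang();print(r,a)
rows([(pol(.1235,b,.239),b+180) for b in np.linspace(a,-18.7,8)[1:]])"
```

```text
0.12525678707751947 36.990782937234904
t 10.05 p [0.598  0.0059 0.2393] yaw -143.3 q [ 0.01  0.31 -0.05  1.21  0.   -0.63] F [ 1.2  3.7 -9.1] open 0.14 tilt [ 0.001  0.003 -1.   ]
dx 0.29 dy -1.71 dz 0.03 spin 0.134
dx 0.63 dy -3.39 dz 0.02 spin 0.272
dx 1.21 dy -5.00 dz 0.02 spin 0.411
dx 2.00 dy -6.52 dz 0.01 spin 0.550
dx 2.99 dy -7.92 dz 0.01 spin 0.689
dx 4.17 dy -9.16 dz 0.01 spin 0.828
dx 5.51 dy -10.23 dz 0.00 spin 0.967
```

>>> drive_tool([
  {"dx": 0.2, "dy": -1.7, "dz": 0, "spin": 0.135, "jaw": 0.8},
  {"dx": 0.55, "dy": -3.4, "dz": 0, "spin": 0.27, "jaw": 0.8},
  {"dx": 1.1, "dy": -5.0, "dz": 0, "spin": 0.41, "jaw": 0.8},
  {"dx": 1.9, "dy": -6.5, "dz": 0, "spin": 0.55, "jaw": 0.8},
  {"dx": 2.9, "dy": -7.9, "dz": 0, "spin": 0.69, "jaw": 0.8},
  {"dx": 4.1, "dy": -9.15, "dz": 0, "spin": 0.83, "jaw": 0.8},
  {"dx": 5.45, "dy": -10.2, "dz": 0, "spin": 0.967, "jaw": 0.8},
  {"dx": 5.45, "dy": -10.2, "dz": 0, "spin": 0.967, "jaw": 0.8},
])

```text
t: 10.85
position: [0.6159, -0.1113, 0.2394]
eef_rot: [0.51, 3.097, -0.0]
force: [6.2, -0.4, -12.4]
opening: 0.138
grasp_force: 59.4
```

```bash
python3 -c "
from h import *
r,a=ang();print(r,a)
rows([(pol(r,-18.7,.239),161.3),(pol(.035,11.3,.30),191.3)])"
```

```text
0.1251105747731998 -19.495751795057494
t 10.85 p [ 0.6159 -0.1113  0.2394] yaw 161.3 q [-0.18  0.36  0.02  1.23 -0.    0.15] F [  6.2  -0.4 -12.4] open 0.138 tilt [ 0.002 -0.001 -1.   ]
dx -0.00 dy 0.17 dz 0.04 spin -0.000
dx 9.46 dy 1.92 dz -6.09 spin -0.524
```

>>> drive_tool([
  {"dx": 0, "dy": 0.15, "dz": 0, "spin": 0, "jaw": 0.8},
  {"dx": 0, "dy": 0.15, "dz": 0, "spin": 0, "jaw": 0.8},
  {"dx": 0, "dy": 0.15, "dz": 0, "spin": 0, "jaw": 3.2},
  {"dx": 0, "dy": 0.15, "dz": 0, "spin": 0, "jaw": 3.2},
  {"dx": 0, "dy": 0.15, "dz": -4, "spin": 0, "jaw": 3.2},
  {"dx": 0, "dy": 0.15, "dz": -6.1, "spin": 0, "jaw": 3.2},
  {"dx": 9.5, "dy": 1.9, "dz": -6.1, "spin": -0.524, "jaw": 0},
  {"dx": 9.5, "dy": 1.9, "dz": -6.1, "spin": -0.524, "jaw": 0},
])

```text
t: 11.65
position: [0.5312, -0.0612, 0.3018]
eef_rot: [0.025, 3.138, -0.0]
force: [-0.6, 0.2, 0.4]
opening: 0.047
grasp_force: 0.0
```

>>> drive_tool([
  {"dx": 0, "dy": 0, "dz": 0, "spin": 0, "jaw": 0},
])

```text
t: 11.75
position: [0.5257, -0.0593, 0.3013]
eef_rot: [-0.027, -3.139, -0.001]
force: [-0.0, -0.7, 0.9]
opening: 0.002
grasp_force: 0.0
```

```bash
python3 -c "
from h import *
rows([(pol(.035,11.3,.30),191.3),(pol(.035,11.3,.236),191.3)])
f=snap('scene','s5');im=f['color'][:,:,::-1].copy()
cv2.imwrite('pics/c5.png',cv2.resize(im[150:330,190:390],None,fx=3,fy=3,interpolation=3))"
```

```text
t 11.75 p [ 0.5257 -0.0593  0.3013] yaw 179.0 q [-0.11  0.16 -0.1   1.31  0.   -0.1 ] F [-0.  -0.7  0.9] open 0.002 tilt [-0.002  0.001 -1.   ]
dx -0.67 dy -0.33 dz 0.13 spin -0.214
dx -0.69 dy -0.33 dz 6.53 spin -0.214
```

View pics/c5.png

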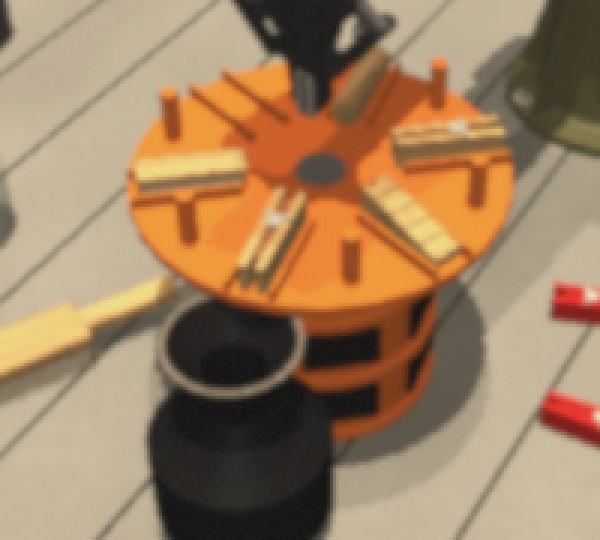

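Peg C is in the facing pocket at about (272,238) px and all the items are in their pockets. I align and push.

>>> drive_tool([
  {"dx": -0.7, "dy": -0.3, "dz": 0, "spin": -0.214, "jaw": 0},
  {"dx": -0.7, "dy": -0.3, "dz": 0, "spin": -0.214, "jaw": 0},
  {"dx": -0.7, "dy": -0.3, "dz": 4, "spin": -0.214, "jaw": 0},
  {"dx": -0.7, "dy": -0.3, "dz": 6.5, "spin": -0.214, "jaw": 0},
  {"dx": -0.7, "dy": -0.3, "dz": 6.5, "spin": -0.214, "jaw": 0},
])

```text
t: 12.3
position: [0.5365, -0.0647, 0.2328]
eef_rot: [0.299, -3.123, -0.001]
force: [-0.7, 0.2, 0.1]
opening: -0.001
grasp_force: 0.0
```

```bash
python3 -c "
from h import *
rows([(pol(r,11.3,.236),191.3) for r in (.035,.09,.115)])"
```

```text
t 12.3 p [ 0.5365 -0.0647  0.2328] yaw -169.0 q [-0.12  0.21 -0.2   1.17 -0.   -0.31] F [-0.7  0.2  0.1] open -0.001 tilt [-0.004  0.    -1.   ]
dx 0.38 dy 0.28 dz -0.32 spin -0.006
dx -5.12 dy 0.32 dz -0.35 spin -0.006
dx -7.62 dy 0.33 dz -0.36 spin -0.006
```

>>> drive_tool([
  {"dx": 0, "dy": 0.3, "dz": -0.2, "spin": 0, "jaw": 0},
  {"dx": -0.8, "dy": 0.3, "dz": -0.2, "spin": 0, "jaw": 0},
  {"dx": -1.6, "dy": 0.3, "dz": -0.2, "spin": 0, "jaw": 0},
  {"dx": -2.4, "dy": 0.3, "dz": -0.2, "spin": 0, "jaw": 0},
  {"dx": -3.2, "dy": 0.3, "dz": -0.2, "spin": 0, "jaw": 0},
  {"dx": -4.0, "dy": 0.3, "dz": -0.2, "spin": 0, "jaw": 0},
  {"dx": -4.6, "dy": 0.3, "dz": -0.2, "spin": 0, "jaw": 0},
  {"dx": -5.0, "dy": 0.3, "dz": -0.2, "spin": 0, "jaw": 0},
])

```text
t: 13.1
position: [0.5866, -0.0518, 0.2371]
eef_rot: [0.302, -3.127, -0.0]
force: [0.4, -0.9, 0.3]
opening: -0.002
grasp_force: 0.2
```

>>> drive_tool([
  {"dx": -0.4, "dy": 0, "dz": 0, "spin": 0, "jaw": 0},
  {"dx": -0.8, "dy": 0, "dz": 0, "spin": 0, "jaw": 0},
  {"dx": -1.2, "dy": 0, "dz": 0, "spin": 0, "jaw": 0},
  {"dx": -1.6, "dy": 0, "dz": 0, "spin": 0, "jaw": 0},
  {"dx": -2.0, "dy": 0, "dz": 0, "spin": 0, "jaw": 0},
  {"dx": -2.4, "dy": 0, "dz": 0, "spin": 0, "jaw": 0},
  {"dx": -2.6, "dy": 0, "dz": 0, "spin": 0, "jaw": 0},
  {"dx": -2.6, "dy": 0, "dz": 0, "spin": 0, "jaw": 0},
])

```text
t: 13.9
position: [0.6118, -0.047, 0.2372]
eef_rot: [-0.302, 3.127, -0.0]
force: [0.2, -0.5, 0.7]
opening: -0.001
grasp_force: 0.0
```

```bash
python3 -c "
from h import *
p=pose()[0]
rows([(pol(.115,11.3,.236),191.3),(pol(.124,101.3,.31),281.3)])
f=snap('scene','s6');im=f['color'][:,:,::-1].copy()
cv2.imwrite('pics/c6.png',cv2.resize(im[150:330,190:390],None,fx=3,fy=3,interpolation=3))"
```

```text
t 13.9 p [ 0.6118 -0.047   0.2372] yaw -169.0 q [-0.08  0.34 -0.02  1.22 -0.   -0.27] F [ 0.2 -0.5  0.7] open -0.001 tilt [ 0. -0. -1.]
dx 0.10 dy 0.02 dz 0.12 spin -0.005
dx 11.66 dy 12.36 dz -7.28 spin -1.576
```

View pics/c6.png

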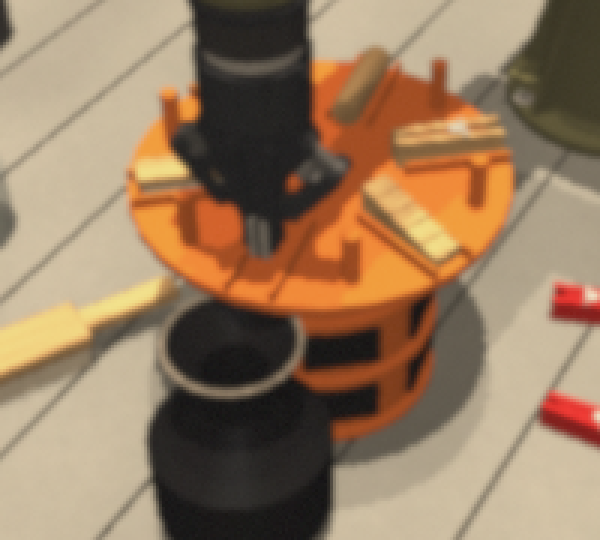

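The second peg has dropped too: empty pocket, clear mouth. I repeat for the last peg.

>>> drive_tool([
  {"dx": 0, "dy": 0, "dz": -4, "spin": 0, "jaw": 0},
  {"dx": 0, "dy": 0, "dz": -7.3, "spin": 0, "jaw": 1},
  {"dx": 11.6, "dy": 12.4, "dz": -7.3, "spin": -1.571, "jaw": 3.2},
  {"dx": 11.6, "dy": 12.4, "dz": -7.3, "spin": -1.571, "jaw": 3.2},
  {"dx": 11.6, "dy": 12.4, "dz": -7.3, "spin": -1.571, "jaw": 3.2},
  {"dx": 11.6, "dy": 12.4, "dz": -7.3, "spin": -1.571, "jaw": 3.2},
  {"dx": 11.6, "dy": 12.4, "dz": -7.3, "spin": -1.571, "jaw": 3.2},
  {"dx": 11.6, "dy": 12.4, "dz": -7.3, "spin": -1.571, "jaw": 3.2},
])

```text
t: 14.75
position: [0.4732, 0.0531, 0.3108]
eef_rot: [-1.641, 2.678, -0.001]
force: [0.0, -0.2, -0.2]
opening: 0.373
grasp_force: 0.0
```

```bash
python3 -c "
from h import *
rows([(pol(.124,101.3,.31),281.3),(pol(.124,101.3,.24),281.3)])"
```

```text
t 14.75 p [0.4732 0.0531 0.3108] yaw -117.0 q [ 0.11  0.06 -0.2   1.32 -0.   -0.99] F [ 0.  -0.2 -0.2] open 0.373 tilt [ 0.001  0.    -1.   ]
dx 0.06 dy -0.09 dz 0.08 spin -0.668
dx 0.07 dy -0.09 dz 7.08 spin -0.668
```

>>> drive_tool([
  {"dx": 0, "dy": -0.1, "dz": 0, "spin": -0.668, "jaw": 3.2},
  {"dx": 0, "dy": -0.1, "dz": 0, "spin": -0.668, "jaw": 3.2},
  {"dx": 0, "dy": -0.1, "dz": 0, "spin": -0.668, "jaw": 3.2},
  {"dx": 0, "dy": -0.1, "dz": 0, "spin": -0.668, "jaw": 3.2},
  {"dx": 0, "dy": -0.1, "dz": 0, "spin": -0.668, "jaw": 3.2},
  {"dx": 0, "dy": -0.1, "dz": 3, "spin": -0.668, "jaw": 3.2},
  {"dx": 0, "dy": -0.1, "dz": 6, "spin": -0.668, "jaw": 3.2},
  {"dx": 0, "dy": -0.1, "dz": 6.8, "spin": -0.668, "jaw": 3.2},
])

```text
t: 15.55
position: [0.4729, 0.0518, 0.2397]
eef_rot: [2.419, -2.0, -0.005]
force: [1.0, -0.5, 0.4]
opening: 0.373
grasp_force: 0.0
```

>>> drive_tool([
  {"dx": 0, "dy": 0, "dz": 0, "spin": 0, "jaw": 0.8},
  {"dx": 0, "dy": 0, "dz": 0, "spin": 0, "jaw": 0.8},
  {"dx": 0, "dy": 0, "dz": 0, "spin": 0, "jaw": 0.8},
  {"dx": 0, "dy": 0, "dz": 0, "spin": 0, "jaw": 0.8},
])

```text
t: 15.95
position: [0.4747, 0.0521, 0.2426]
eef_rot: [2.421, -2.001, -0.0]
force: [-0.8, -0.8, -6.4]
opening: 0.136
grasp_force: 58.8
```

```bash
python3 -c "
from h import *
r,a=ang();print(r,a)
rows([(pol(r,b,.239),b+180) for b in a-8*np.arange(1,9)])"
```

```text
0.12377952498074685 100.85362929733213
t 15.95 p [0.4747 0.0521 0.2426] yaw -79.2 q [ 0.11  0.08 -0.32  1.16  0.   -1.65] F [-0.8 -0.8 -6.4] open 0.136 tilt [-0.  0. -1.]
dx 0.12 dy -1.72 dz 0.36 spin 0.140
dx 0.48 dy -3.41 dz 0.36 spin 0.279
dx 1.07 dy -5.03 dz 0.36 spin 0.419
dx 1.88 dy -6.56 dz 0.36 spin 0.558
dx 2.90 dy -7.96 dz 0.36 spin 0.698
dx 4.09 dy -9.20 dz 0.36 spin 0.838
dx 5.46 dy -10.26 dz 0.36 spin 0.977
dx 6.95 dy -11.13 dz 0.36 spin 1.117
```

>>> drive_tool([
  {"dx": 0.1, "dy": -1.7, "dz": 0, "spin": 0.14, "jaw": 0.8},
  {"dx": 0.5, "dy": -3.4, "dz": 0, "spin": 0.28, "jaw": 0.8},
  {"dx": 1.05, "dy": -5.0, "dz": 0, "spin": 0.42, "jaw": 0.8},
  {"dx": 1.85, "dy": -6.55, "dz": 0, "spin": 0.555, "jaw": 0.8},
  {"dx": 2.85, "dy": -7.95, "dz": 0, "spin": 0.695, "jaw": 0.8},
  {"dx": 4.05, "dy": -9.2, "dz": 0, "spin": 0.835, "jaw": 0.8},
  {"dx": 5.4, "dy": -10.25, "dz": 0, "spin": 0.975, "jaw": 0.8},
  {"dx": 6.9, "dy": -11.1, "dz": 0, "spin": 1.115, "jaw": 0.8},
])

```text
t: 16.75
position: [0.5983, 0.0061, 0.2426]
eef_rot: [-0.988, 2.98, 0.003]
force: [-0.2, 3.6, -6.3]
opening: 0.137
grasp_force: 59.7
```

```bash
python3 -c "
from h import *
r,a=ang();print(r,a)
rows([(pol(.1235,b,.239),b+180) for b in np.linspace(a,-18.7,8)[1:]])"
```

```text
0.12557125700173968 37.00287288626864
t 16.75 p [0.5983 0.0061 0.2426] yaw -143.3 q [ 0.01  0.31 -0.05  1.21  0.   -0.63] F [-0.2  3.6 -6.3] open 0.137 tilt [ 0.001  0.002 -1.   ]
dx 0.32 dy -1.71 dz 0.36 spin 0.133
dx 0.66 dy -3.39 dz 0.36 spin 0.272
dx 1.24 dy -5.01 dz 0.35 spin 0.411
dx 2.03 dy -6.52 dz 0.35 spin 0.550
dx 3.02 dy -7.92 dz 0.35 spin 0.689
dx 4.20 dy -9.16 dz 0.34 spin 0.828
dx 5.54 dy -10.23 dz 0.34 spin 0.967
```

>>> drive_tool([
  {"dx": 0.2, "dy": -1.7, "dz": 0, "spin": 0.135, "jaw": 0.8},
  {"dx": 0.55, "dy": -3.4, "dz": 0, "spin": 0.27, "jaw": 0.8},
  {"dx": 1.1, "dy": -5.0, "dz": 0, "spin": 0.41, "jaw": 0.8},
  {"dx": 1.9, "dy": -6.5, "dz": 0, "spin": 0.55, "jaw": 0.8},
  {"dx": 2.9, "dy": -7.9, "dz": 0, "spin": 0.69, "jaw": 0.8},
  {"dx": 4.15, "dy": -9.1, "dz": 0, "spin": 0.83, "jaw": 0.8},
  {"dx": 5.5, "dy": -10.05, "dz": 0, "spin": 0.967, "jaw": 0.8},
  {"dx": 5.5, "dy": -10.05, "dz": 0, "spin": 0.967, "jaw": 0.8},
])

```text
t: 17.55
position: [0.6164, -0.1108, 0.2427]
eef_rot: [0.511, 3.094, -0.002]
force: [11.3, -3.2, -12.2]
opening: 0.139
grasp_force: 59.0
```

```bash
python3 -c "
from h import *
r,a=ang();print(r,a)
rows([(pol(r,-18.7,.239),161.3),(pol(.035,11.3,.30),191.3)])"
```

```text
0.12538773959057548 -19.232059558721915
t 17.55 p [ 0.6164 -0.1108  0.2427] yaw 161.2 q [-0.18  0.36  0.02  1.23 -0.    0.15] F [ 11.3  -3.2 -12.2] open 0.139 tilt [ 0.006 -0.002 -1.   ]
dx 0.00 dy 0.12 dz 0.37 spin -0.001
dx 9.47 dy 1.85 dz -5.79 spin -0.525
```

>>> drive_tool([
  {"dx": 0, "dy": 0.1, "dz": 0, "spin": 0, "jaw": 0.8},
  {"dx": 0, "dy": 0.1, "dz": 0, "spin": 0, "jaw": 0.8},
  {"dx": 0, "dy": 0.1, "dz": 0, "spin": 0, "jaw": 3.2},
  {"dx": 0, "dy": 0.1, "dz": 0, "spin": 0, "jaw": 3.2},
  {"dx": 0, "dy": 0.1, "dz": -4, "spin": 0, "jaw": 3.2},
  {"dx": 0, "dy": 0.1, "dz": -5.8, "spin": 0, "jaw": 3.2},
  {"dx": 9.5, "dy": 1.9, "dz": -5.8, "spin": -0.525, "jaw": 0},
  {"dx": 9.5, "dy": 1.9, "dz": -5.8, "spin": -0.525, "jaw": 0},
])

```text
t: 18.35
position: [0.5295, -0.0599, 0.3014]
eef_rot: [0.026, 3.139, 0.0]
force: [0.3, 0.8, 1.1]
opening: 0.038
grasp_force: 0.0
```

>>> drive_tool([
  {"dx": 0, "dy": 0, "dz": 0, "spin": 0, "jaw": 0},
])

```text
t: 18.45
position: [0.5242, -0.058, 0.301]
eef_rot: [-0.027, -3.139, -0.002]
force: [-0.4, 0.2, 0.2]
opening: -0.002
grasp_force: 0.0
```

```bash
python3 -c "
from h import *
rows([(pol(.035,11.3,.30),191.3),(pol(.035,11.3,.236),191.3)])
f=snap('scene','s7')['color'].astype(int); g=cv2.imread('pics/s5.png')[:,:,::-1].astype(int)
d=np.abs(f-g).sum(2)[235:262,260:330]; print('diff vs previous aligned view',d.mean(),(d>90).sum())"
```

```text
t 18.45 p [ 0.5242 -0.058   0.301 ] yaw 179.0 q [-0.11  0.16 -0.1   1.31  0.   -0.09] F [-0.4  0.2  0.2] open -0.002 tilt [-0.003  0.001 -1.   ]
dx -0.82 dy -0.45 dz 0.10 spin -0.215
dx -0.84 dy -0.46 dz 6.50 spin -0.215
diff vs previous aligned view 7.994708994708994 19
```

>>> drive_tool([
  {"dx": -0.5, "dy": -0.15, "dz": 0, "spin": -0.214, "jaw": 0},
  {"dx": -0.5, "dy": -0.15, "dz": 0, "spin": -0.214, "jaw": 0},
  {"dx": -0.5, "dy": -0.15, "dz": 4, "spin": -0.214, "jaw": 0},
  {"dx": -0.5, "dy": -0.15, "dz": 6.3, "spin": -0.214, "jaw": 0},
  {"dx": -0.5, "dy": -0.15, "dz": 6.3, "spin": -0.214, "jaw": 0},
])

```text
t: 19.0
position: [0.5333, -0.0619, 0.2348]
eef_rot: [0.299, -3.123, -0.001]
force: [0.2, -1.1, -0.5]
opening: -0.001
grasp_force: 0.0
```

```bash
python3 -c "
from h import *
rows([(pol(r,11.3,.236),191.3) for r in (.035,.09,.115)])"
```

```text
t 19.0 p [ 0.5333 -0.0619  0.2348] yaw -169.1 q [-0.12  0.2  -0.2   1.17 -0.   -0.31] F [ 0.2 -1.1 -0.5] open -0.001 tilt [-0.004  0.    -1.   ]
dx 0.11 dy -0.05 dz -0.12 spin -0.006
dx -5.39 dy -0.02 dz -0.14 spin -0.006
dx -7.89 dy -0.00 dz -0.15 spin -0.006
```

>>> drive_tool([
  {"dx": -0.3, "dy": 0, "dz": 0, "spin": 0, "jaw": 0},
  {"dx": -1.1, "dy": 0, "dz": 0, "spin": 0, "jaw": 0},
  {"dx": -1.9, "dy": 0, "dz": 0, "spin": 0, "jaw": 0},
  {"dx": -2.7, "dy": 0, "dz": 0, "spin": 0, "jaw": 0},
  {"dx": -3.5, "dy": 0, "dz": 0, "spin": 0, "jaw": 0},
  {"dx": -4.3, "dy": 0, "dz": 0, "spin": 0, "jaw": 0},
  {"dx": -4.9, "dy": 0, "dz": 0, "spin": 0, "jaw": 0},
  {"dx": -5.3, "dy": 0, "dz": 0, "spin": 0, "jaw": 0},
])

```text
t: 19.8
position: [0.5868, -0.0514, 0.2371]
eef_rot: [0.302, -3.127, -0.0]
force: [-0.7, -0.2, 0.4]
opening: 0.001
grasp_force: 0.3
```

>>> drive_tool([
  {"dx": -0.4, "dy": 0, "dz": 0, "spin": 0, "jaw": 0},
  {"dx": -0.8, "dy": 0, "dz": 0, "spin": 0, "jaw": 0},
  {"dx": -1.2, "dy": 0, "dz": 0, "spin": 0, "jaw": 0},
  {"dx": -1.6, "dy": 0, "dz": 0, "spin": 0, "jaw": 0},
  {"dx": -2.0, "dy": 0, "dz": 0, "spin": 0, "jaw": 0},
  {"dx": -2.4, "dy": 0, "dz": 0, "spin": 0, "jaw": 0},
  {"dx": -2.6, "dy": 0, "dz": 0, "spin": 0, "jaw": 0},
  {"dx": -2.6, "dy": 0, "dz": 0, "spin": 0, "jaw": 0},
])

```text
t: 20.6
position: [0.612, -0.0466, 0.2372]
eef_rot: [-0.302, 3.127, 0.0]
force: [0.2, 0.6, 0.2]
opening: 0.0
grasp_force: 0.0
```

>>> drive_tool([
  {"dx": 0, "dy": 0, "dz": -5, "spin": 0, "jaw": 0},
  {"dx": 0, "dy": 0, "dz": -9, "spin": 0, "jaw": 0},
  {"dx": 8, "dy": -5, "dz": -9, "spin": 0, "jaw": 0},
  {"dx": 8, "dy": -10, "dz": -9, "spin": 0, "jaw": 0},
  {"dx": 8, "dy": -15, "dz": -9, "spin": 0, "jaw": 0},
  {"dx": 8, "dy": -20, "dz": -9, "spin": 0, "jaw": 0},
  {"dx": 8, "dy": -20, "dz": -9, "spin": 0, "jaw": 0},
  {"dx": 8, "dy": -20, "dz": -9, "spin": 0, "jaw": 0},
])

```text
t: 21.4
position: [0.5711, -0.2622, 0.3265]
eef_rot: [0.294, -3.127, 0.001]
force: [0.4, -0.2, -1.0]
opening: 0.002
grasp_force: 0.0
```

```bash
python3 -c "
from h import *
f=snap('scene','s8');g=snap('top','t8')
a=cv2.resize(f['color'][120:340,180:400,::-1],(440,440),interpolation=3);b=cv2.resize(g['color'][130:350,260:440,::-1],(360,440),interpolation=3)
cv2.imwrite('pics/c8.png',np.hstack([a,b]))"
```

```text
(no output)
```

View pics/c8.png

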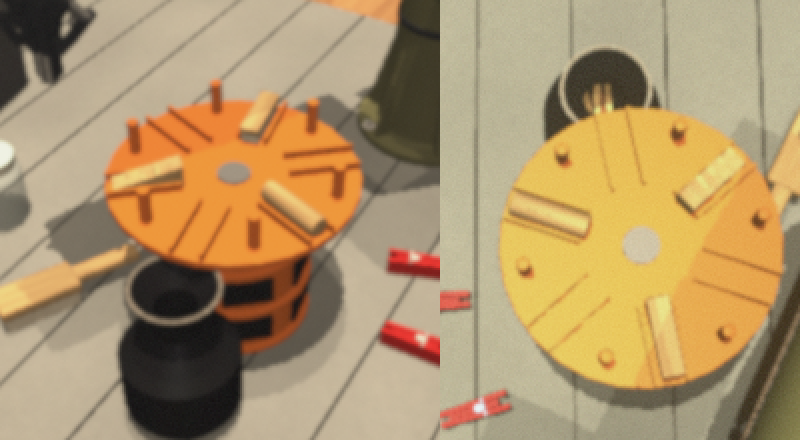

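The top view shows all three peg pockets empty and the other items in place. In the pot's bore, at about (598,97) of the crop, a peg end is visible. I must check numerically whether it is below the neck.

Run:
```python
from h import *
g=grab_frame('top');f=grab_frame('scene'); P=pol(.176,11.3,0)[:2]
c=g["color"].astype(int)
x0,x1,y0,y1=320,366,155,187
m=(c[...,0]-c[...,2]>35); mm=np.zeros_like(m); mm[y0:y1,x0:x1]=m[y0:y1,x0:x1]
n,l,s,ce=cv2.connectedComponentsWithStats(mm.astype(np.uint8))
for i in range(1,n): print(s[i],ce[i].round(1))
print("gray top");print(c[168:187:1,328:352:1,0])
for z in (.2,.17,.142,.1,.09,.05): print("axis",z,"top",proj(g,(*P,z)).round(1),"scene",proj(f,(*P,z)).round(1))
for (u,v) in [(337,176),(340,176),(339,172),(339,184)]:
  for z in (.2,.18,.16,.14,.1,.06):
    q=pix2plane(g,u,v,z); pr=proj(f,q); print((u,v),z,"off axis mm",((q[:2]-P)*1e3).round(0),"scene",pr.round(0),f["color"][int(pr[1]),int(pr[0])])
```

```text
[320 155  16  32 128] [323.8 166.8]
[331 155  35  32 404] [349.  176.5]
[363 155   3   3   4] [364.2 155.8]
gray top
[[ 65  64  65  67  62  66  62  65  63  65  60  61  61  64  62  61  56  66
   64  62  69  64  64  61]
 [ 67  64  65  64  66  62  64  62  62  66  56  67  62  63  60  61  64  66
   59  62  63  65  62  67]
 [ 68  67  63  63  63  70  64  62  56  63  68  59  62  61  68  70  64  60
   62  62  63  66  68  66]
 [ 67  67  59  67  64  60  62  59  64  72  81  83  73  72  84  90  81  70
   60  62  61  62  61  63]
 [ 62  63  61  62  68  62  60  63  74  98 120 118  90  81 104 119 111  86
   65  64  63  64  70  65]
 [ 64  64  67  60  63  57  62  63  89 127 145 141 101  87 111 134 132  96
   68  60  63  66  66  63]
 [ 63  68  67  65  63  67  61  70 104 144 156 148 112  95 114 141 132  99
   70  62  61  64  64  63]
 [ 65  65  68  66  72  80  72  72 105 148 160 147 122  98 119 141 135 101
   71  65  63  62  64  64]
 [ 61  68  65  71  91 106  90  80 112 151 165 157 129 107 117 139 139 110
   73  64  57  66  61  63]
 [ 65  68  63  86 113 128 112  93 123 167 176 170 137 116 122 147 146 119

[... 2125 characters left out ...]
scene [267. 274.] [23 23 21]
(339, 172) 0.16 off axis mm [20.  6.] scene [266. 282.] [96 83 70]
(339, 172) 0.14 off axis mm [26.  5.] scene [265. 290.] [25 25 24]
(339, 172) 0.1 off axis mm [38.  4.] scene [262. 305.] [42 40 37]
(339, 172) 0.06 off axis mm [50.  2.] scene [260. 320.] [27 25 24]
(339, 184) 0.2 off axis mm [-20.   8.] scene [276. 258.] [30 27 27]
(339, 184) 0.18 off axis mm [-14.   7.] scene [275. 266.] [33 30 29]
(339, 184) 0.16 off axis mm [-8.  6.] scene [273. 274.] [27 26 25]
(339, 184) 0.14 off axis mm [-3.  6.] scene [272. 282.] [112  98  81]
(339, 184) 0.1 off axis mm [9. 4.] scene [270. 296.] [34 33 32]
(339, 184) 0.06 off axis mm [20.  3.] scene [267. 311.] [44 42 41]
```

Run:
```python
from h import *
a=cv2.imread('pics/s8.png').astype(int)[...,2];b=cv2.imread('pics/scene0.png').astype(int)[...,2]
np.set_printoptions(linewidth=220)
print(a[258:284:2,248:290:2]);print((a-b)[258:284:2,248:290:2])
g=grab_frame('top')["color"].astype(int);t=cv2.imread('pics/t8.png')[...,::-1].astype(int)
print("moved?",np.abs(g-t).sum(2)[160:188,325:360].max())
print(g[176:187:2,330:346:2])
print(proj(grab_frame('top'),pol(.15,11.3+5,.215)))
```

```text
[[ 60  37  39  39  39  38  40  40  40  41  40  34  34  26  26  27  30  32  33  51 127]
 [ 37  35  37  37  37  38  37  39  42  43  42  41  39  32  33  34  32  36  39  41  99]
 [ 35  36  37  37  36  37  39  41  41  43  45  40  37  37  34  35  37  36  36  37  86]
 [ 36  37  34  38  38  38  39  38  37  36  35  36  35  36  37  37  37  37  37  38  88]
 [ 36  34  34  36  37  36  34  27  26  25  28  25  24  29  34  37  35  36  35  41 108]
 [ 33  36  35  35  35  33  26  24  26  26  21  24  25  24  25  33  36  37  35  63 134]
 [ 42  33  36  36  34  22  22  22  25  26  24  22  25  23  23  28  35  34  51 113 150]
 [ 89  40  34  35  31  22  23  21  28  24  23  24  23  21  22  24  35  46 101 147 138]
 [143  91  43  34  29  21  25  24  23  21  21  21  21  26  20  30  58 113 141 115 119]
 [135 146 102  64  40  29  21  24  23  24  23  24  26  34  52  86 121 138 106  47  68]
 [ 82 101 131 135 116  83  63  57  49  49  52  64  86 106 124 131 107  66  32  22  22]
 [ 45  36  66 107 127 131 127 128 123 122 124 130 138 125 104  72  43  25  25  21  23]
 [ 29  26  26  31  45  64  80  92  93  97  92  79  65  4
[... 1008 characters left out ...]
 56]
  [139 111  70]]

 [[ 68  62  45]
  [129 105  68]
  [120  93  58]
  [135 107  69]
  [188 151  94]
  [142 105  65]
  [136 102  65]
  [164 130  83]]

 [[ 73  64  46]
  [139 113  72]
  [145 114  71]
  [138 112  70]
  [190 151  92]
  [146 107  68]
  [143 106  64]
  [189 154  94]]

 [[ 67  56  43]
  [121  98  63]
  [175 136  86]
  [141 111  72]
  [189 154  95]
  [162 123  77]
  [184 147  93]
  [221 214 132]]

 [[ 65  58  42]
  [ 89  73  48]
  [167 132  84]
  [157 135  84]
  [215 206 123]
  [211 171 103]
  [203 149  90]
  [226 222 131]]

 [[ 63  51  36]
  [ 66  56  46]
  [107  87  58]
  [153 129  76]
  [229 207 118]
  [227 179  93]
  [223 169  82]
  [229 190  96]]]
[339.38353774 186.11903837]
```

```bash
python3 -c "
from bench import *
print(sign_off())"
```

```text
the job is handed in; nothing more can be done
None
```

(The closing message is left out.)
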